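Set the bench air regulator and lock it

ROBOT

A 6-joint arm with a two-finger parallel gripper is mounted at the origin on the work surface. World frame = base frame: x ahead of the robot, y to its left, z up, the work surface at z = 0. Lengths are in m, angles in degrees, forces in N, time in s.
With the tool pointing down it reaches from about 0.375 to 0.9 m from the base axis. Payload 3.1 kg.
Tool frame: the origin (TCP) lies between the finger pads; the fingertips stand 11 mm ahead of it and the grasp point (between the pads) lies 8 mm behind it; z points along the fingers, y is the line along which they close (so a half turn about z gives the same grasp; the last joint's range is limited). The gripper opens to 87 mm and grips with 3 to 60 N. Pads are 19 mm wide; open, the fingers measure 117 mm over their backs; the gripper's body (75 mm by 190 mm) begins 51 mm behind the grasp point.
Start: joints at [-73.367, 30.224, 82.088, -0, 67.689, -10.227], TCP at [0.282, -0.558, 0.234] pointing down, gripper open.
Joint ranges: [-176.69, 176.69], [-43.24, 126.21], [12.49, 139.97], [-82, 262], [0, 151.66], [-163.58, 163.58]. Speed limits (degrees/s): [159.86, 159.86, 180, 180, 180, 180].

INTERFACE

Orientations are given as a 3x3 rotation matrix whose columns are the frame's x, y, z axes.
In Python, from rig import bot, viewer, workorder, models gives the robot as it stands.
- The arm moves only by the shell command python3 -m jog 'ROWS'. ROWS is JSON, a list of rows, each a list of 7 numbers: the opening, from 0 (shut) to 1 (fully open), then the shift along the tool's x, y, z in m, then the turn, a rotation vector about the tool's x, y, z in degrees. In form: [[claw, x, y, z, ax, ay, az], ...]. A call has 1 to 20 rows; each row is the pose to reach, as a shift and turn from the pose commanded when the call began, along the tool's axes at that moment; what a row does not reach only later rows make up. A row lasts 1/8 s, in which the tool goes at most 62.5 mm and 10.7 degrees, less where a joint would pass 70% of its speed; a pose out of reach is approached as far as the arm can. A call with a gripper value outside its range is refused whole. The fingers move at their own pace and stop on an object; the grip force is fixed at half the most. Time passes only in rows, so rows that repeat a pose let the fingers close. It gives the time, the measured TCP pose, the force, the opening and the grip force at its end, in the units of the state.
- bot.read_state(): the state, without advancing time (a new reading comes with each control period).
- viewer.capture(name): name is "scene" or "top" or "wrist"; returns (picture, depth): 384x512x3 uint8, blue, green, red; 384x512 float32, m along the optical axis (not along the pixel's ray), 0 where there is no reading.
- viewer.camera_info(name): a dict with "fx", "fy", "cx", "cy" (pixels), "dist_coeffs" ([k1, k2, p1, p2, k3] as OpenCV has them; the pictures are not rectified), "world_to_cam" (4x4, takes a point from world to camera coordinates). Camera axes: x right, y down, z forward; pixel columns grow to the right and rows downward; lengths in m; the calibration is good to about 2 mm. A picture is of the moment at which its call begins: read the wrist's pose just before it. camera_info takes no time and is no camera call; for the wrist camera it gives the pose at the moment of the call.
- workorder.hand_in(): hands the job in; it is judged then, once.
Trained networks look in the newest picture that a camera, given by its name, has taken for a name from the list of things; names that differ only in an ending like _2 or _b are one class to them, and where a whole thing is asked for, a point or a joint stands for the part that bears it (a point fixed in the world has none). Each returns a list of dicts, best first, with "p" (0 to 1); they miss things now and then, are a little off and sometimes report something else, mostly with a low value. They report only what shows in the picture. A call takes as long as a camera call.
- models.outline_of(camera, thing): "mask" (384x512 bool, what is visible of it).
- models.tip_of(camera, thing): "xyz" ([x, y, z] in m, in world coordinates, good to about 4 mm: a listed point, or the origin of a listed thing).
The state is a dict: "time_s": time; "joint_positions": joint angles; "qvel": joint speeds; "tau": joint torques, N m; "position": TCP position; "tcp_rot": TCP orientation; "force": force on the tool from outside, world axes, zero at the start; "moment": the same for the moment, N m; "opening": opening from 0.0 (shut) to 1.0 (fully open); "grasp_force": force on a finger pad.
Only numpy, scipy, OpenCV 4.12 (cv2) and the standard library are available. Lean on these libraries where they do the work, as an engineer would, in place of code of your own. Each camera call takes 0.05 s, during which the arm holds its last target. There are 200 camera calls.

TASK

The air regulator on the watchmaker's bench has to be reset: slide its clear guard right off the knob towards the round gauge, turn the knob until its pointer points straight at the raised mark on the ring around it, then slide the guard back over the knob until it is fully home against its stop. Do not shift the mark, leave the jar, the tin and the loupe where they are, and let go when finished.

Things in the scene. Friction and masses are not known exactly. Their poses are not given: they have to be found in the camera images.
- regulator: Fixed grey console block, 102 mm (its x) by 265 mm (its y) by 50 mm high; its flat top panel is 50 mm above the bench. Origin on the bench; the block spans y -110 to +155 mm and x -51 to +51 mm of its frame. The knob's upright axis is at (0, -60 mm); a round gauge (48 mm across, 12 mm high, face up) is at (0, +128 mm). The guard slides along its y on the panel.
- knob (a joint): Angle of the knob, rad: 0 at the start of the scale, growing as the knob turns clockwise seen from above, stops at 0 and 4.71. At 0 the pointer points along (-1, +1) of the regulator's x, y; it shares its zero and sense with mark_ring, so the pointer is on the mark when both read the same. Turns easily (about 0.05 N m) and stays where left.
- mark_ring (a joint): Angle of the ring that carries the mark, rad, same zero and sense as knob. Stiff; it is not to be moved.
- guard (a joint): Travel of the guard, m: 0 = parked beside the gauge, clear of the knob; 0.12 = fully home over the knob, against its stop. Grows towards -y of the regulator. Resists with about 2 N and stays where left.
- knob_grip (a point): On the knob's axis, 24 mm above the panel, 74 mm above the bench: the height to grip. The black knob is a disc 44 mm across and 7 mm high with an upright grip bar across it, 38 mm long, 13 mm thick, from 9 to 32 mm above the panel. Local x of this point runs along the bar towards the pointer.
- pointer (a point): Tip of the knob's pointer (a small nose at the foot of one end of the bar, with a white line running along that half of the bar's top and down its end), 26 mm from the knob's axis, 8 mm above the panel.
- mark (a point): The place, 26 mm from the knob's axis and 8 mm above the panel, where the pointer tip must come. Just outside it stands the mark: a dark steel lug 10 mm long (radially), 5 mm wide and 5 mm high on the rim of the aluminium ring (76 mm across, 1.5 mm thick) around the knob.
- guard_tab (a point): Centre of the top edge of the grip tab on the guard, 118 mm above the bench. The tab: aluminium plate 12 mm thick (along the slide), 32 mm wide, 28 mm tall, over the middle of the guard's roof. The guard: clear plastic hood 90 mm wide, 78 mm long, roof 90 mm above the bench, open towards the knob; its middle is over the knob's axis when fully home.
- jar: Bystander: closed glass jar with a grey cap, 56 mm across, 60 mm high; origin at the centre of its underside.
- tin: Bystander: round flat aluminium tin, 72 mm across, 28 mm high; origin at the centre of its underside.
- loupe: Bystander: black eye loupe standing on the bench, 40 mm across, 36 mm high; origin at the centre of its underside.

How it is judged (in metres and radians):
On the way, in this order (a step that is already met when the one before it is completed fails the run):
1. the guard is slid off the knob (at most 45 mm from its parked end) (value of joint guard below 0.045 m), for 0.2 s.
2. with the guard off, the knob's pointer is brought to the mark (tip within 3 mm) (horizontal distance between pointer and mark below 0.003 m and value of joint guard below 0.06 m), for 0.3 s.
At the end, for the whole second after the job is handed in: The pointer tip is within 3 mm (about 6.6 degrees) of the mark, the mark has not shifted by 2 mm or more, the guard is over the knob within 6 mm of its stop, and the jar, tin and loupe are within 15 mm of where they stood (horizontal distance between pointer and mark below 0.003 m and value of joint guard above 0.114 m and distance of mark from where it was at the start of the episode below 0.002 m and distance of each of jar, tin, loupe from where it was at the start of the episode below 0.015 m); the robot touches nothing.
It fails at once if the jar is pushed, tipped or moved (distance of jar from where it was at the start of the episode above 0.015 m or angle between jar's own z axis and vertical above 0.3 rad).
It fails at once if the tin is pushed, tipped or moved (distance of tin from where it was at the start of the episode above 0.015 m or angle between tin's own z axis and vertical above 0.3 rad).
It fails at once if the loupe is pushed, tipped or moved (distance of loupe from where it was at the start of the episode above 0.015 m or angle between loupe's own z axis and vertical above 0.3 rad).
It fails at once if the mark is shifted (distance of mark from where it was at the start of the episode above 0.003 m).
It also fails if it takes over 70 s, if anything falls off the work surface, if the arm or the gripper's body presses on something with over 40 N, if the wrist force passes 120 N, or if a joint passes its speed limit or range.

## Working session

There is one attempt and no reset: what is moved stays moved. The work goes in short steps, Python scripts to look and compute and a shell command to move; the robot and the scene stay as the last step left them, time stands still between calls to the robot, and variables do not carry over. Pictures are saved under pics/ and viewed, at most 10 in all, crops included, and the job is handed in when it is done.

```bash
mkdir -p pics && ls
cat > h.py <<'E'
from rig import bot, viewer, workorder, models
import numpy as np, cv2
def snap(n,f=None):
    im,d=viewer.capture(n)
    if f: cv2.imwrite('pics/'+f,im)
    return im,d
def tips(cam,names):
    for t in names:
        for r in models.tip_of(cam,t)[:2]: print(cam,t,round(r['p'],2),np.round(r['xyz'],4))
E
python3 - <<'E'
from h import *
s=bot.read_state();print(s['time_s'],s['position'],np.round(s['tcp_rot'],3),s['opening'])
a,_=snap('scene');b,_=snap('top')
cv2.imwrite('pics/a.png',a);cv2.imwrite('pics/b.png',b)
for c in('scene','top'): tips(c,['regulator','guard_tab','pointer','mark','knob_grip','jar','tin','loupe'])
E
```

```text
pics
0.0 [ 0.28220141 -0.55687559  0.23258627] [[ 0.892  0.452 -0.001]
 [ 0.452 -0.892  0.002]
 [ 0.    -0.002 -1.   ]] 0.9985361449416046
scene regulator 0.92 [0.5107 0.0174 0.0035]
scene guard_tab 0.9 [ 0.5248 -0.0082  0.1206]
scene pointer 0.37 [ 0.526  -0.0202  0.0601]
scene mark 0.55 [ 0.5673 -0.0222  0.0552]
scene knob_grip 0.49 [ 0.5453 -0.0345  0.0717]
scene jar 0.56 [0.463  0.3705 0.0008]
scene tin 0.77 [ 0.5054 -0.3682 -0.0009]
scene loupe 0.67 [ 0.644   0.3261 -0.0012]
scene loupe 0.22 [ 5.070e-01 -3.684e-01 -5.000e-04]
top regulator 0.89 [0.5081 0.0145 0.0043]
top guard_tab 0.95 [ 0.5252 -0.0136  0.1219]
top pointer 0.44 [ 0.5198 -0.0145  0.0629]
top mark 0.54 [ 0.5673 -0.0236  0.0586]
top knob_grip 0.39 [ 6.443e-01  3.227e-01 -3.000e-04]
top knob_grip 0.38 [ 0.5456 -0.0348  0.0722]
top jar 0.73 [4.664e-01 3.749e-01 2.000e-04]
top tin 0.98 [ 0.5016 -0.3691 -0.0013]
top loupe 0.57 [ 0.6487  0.3218 -0.0037]
```

View pics/a.png

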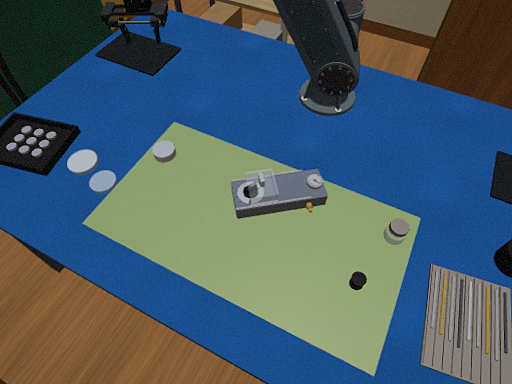

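View pics/b.png

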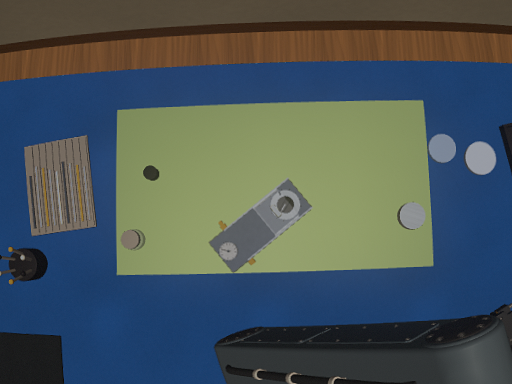

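The pictures agree with the networks: the guard covers the knob at about px (283,205) in top and (250,190) in scene, and the gauge is at (228,251) in top. The regulator's +y points towards roughly (-0.59, 0.81). Next I move the wrist camera over it.

```bash
python3 -m jog '[[1,0.1,-0.087,-0.067,0,0,-2],[1,0.2,-0.174,-0.067,0,0,-4],[1,0.3,-0.261,-0.067,0,0,-9],[1,0.437,-0.38,-0.067,0,0,-9],[1,0.437,-0.38,-0.067,0,0,-9],[1,0.437,-0.38,-0.067,0,0,-9],[1,0.437,-0.38,-0.067,0,0,-9],[1,0.437,-0.38,-0.067,0,0,-9],[1,0.437,-0.38,-0.067,0,0,-9],[1,0.437,-0.38,-0.067,0,0,-9],[1,0.437,-0.38,-0.067,0,0,-9],[1,0.437,-0.38,-0.067,0,0,-9]]'
python3 - <<'E'
from h import *
s=bot.read_state();print(s['time_s'],s['position'],np.round(s['tcp_rot'],3),np.round(s['joint_positions'],1))
i=viewer.camera_info('wrist');print(np.round(np.linalg.inv(i['world_to_cam']),3),i['fx'])
snap('wrist','c.png'); tips('wrist',['regulator','guard_tab','pointer','mark','knob_grip'])
E
```

```text
time_s: 2.4
position: [0.5002, -0.0216, 0.3005]
tcp_rot: [[0.81, 0.586, -0.0], [0.586, -0.81, -0.001], [-0.001, 0.0, -1.0]]
force: [0.4, 0.4, -0.2]
opening: 1.001
grasp_force: 0.0
2.4 [ 0.5002433  -0.02164253  0.30045645] [[ 0.81   0.586 -0.   ]
 [ 0.586 -0.81  -0.001]
 [-0.001  0.    -1.   ]] [-15.3  16.   94.6  -0.   69.4  38.9]
[[ 0.586 -0.777 -0.231  0.563]
 [-0.81  -0.562 -0.165  0.024]
 [-0.001  0.284 -0.959  0.452]
 [ 0.     0.     0.     1.   ]] 308.4846831142414
wrist regulator 0.61 [ 5.089e-01  1.360e-02 -1.000e-04]
wrist guard_tab 0.58 [ 0.5251 -0.007   0.1151]
wrist mark 0.66 [ 0.568  -0.0231  0.0565]
wrist knob_grip 0.59 [ 0.5472 -0.03    0.07  ]
```

View pics/c.png

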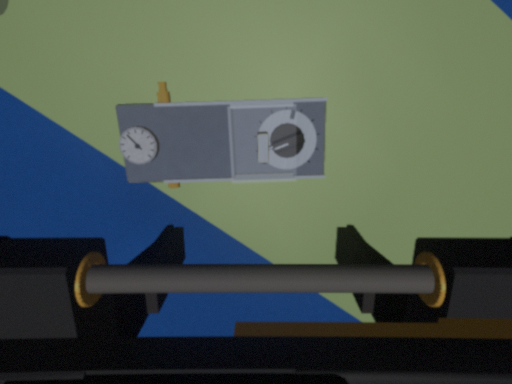

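The wrist picture shows the block at rows 100-180 and cols 118-326, the guard tab at (263,147) and the knob at (287,138). The lug is at (292,113), the pointer line points left and down from the knob, and the gauge is at (138,146). I'll fit the block frame and the tab from depth.

```bash
cat >> h.py <<'E'
def cloud(cam):
    i=viewer.camera_info(cam); im,d=viewer.capture(cam)
    K=np.array([[i['fx'],0,i['cx']],[0,i['fy'],i['cy']],[0,0,1.]])
    v,u=np.mgrid[:384,:512]; p=cv2.undistortPoints(np.stack([u,v],-1).reshape(-1,1,2).astype(float),K,np.array(i['dist_coeffs'])).reshape(384,512,2)
    P=np.dstack([p*d[...,None],d]); T=np.linalg.inv(i['world_to_cam'])
    return im,d,P@T[:3,:3].T+T[:3,3]
E
python3 - <<'E'
from h import *
for c in('wrist','top'):
    im,d,W=cloud(c)
    near=(d>0)&(np.hypot(W[...,0]-.5,W[...,1]-.02)<.22)
    m=near&(W[...,2]>.035)&(W[...,2]<.125)
    n,l,st,_=cv2.connectedComponentsWithStats(m.astype(np.uint8)); k=1+st[1:,4].argmax(); m=l==k
    m2=cv2.morphologyEx(m.astype(np.uint8),cv2.MORPH_OPEN,np.ones((17,17),np.uint8))>0
    pan=m2&(abs(W[...,2]-.05)<.006)
    r=cv2.minAreaRect(W[pan][:,:2].astype(np.float32)*1000); print(c,'panel z',np.median(W[pan][:,2]),r); print(cv2.boxPoints(r))
    t=m&(W[...,2]>.105); print('tab',t.sum(),W[t].mean(0) if t.any() else 0, np.percentile(W[t][:,2],[10,50,90]) if t.any() else 0)
    if t.any(): print(cv2.minAreaRect(W[t][:,:2].astype(np.float32)*1000))
    try:
        z=W[models.outline_of(c,'knob')[0]['mask']]; print('knob',np.median(z,0)); 
    except Exception as e: print(e)
    tips(c,['guard_tab','knob_grip','pointer','mark'])
E
```

```text
wrist panel z 0.050238034433331025 ((493.8030700683594, 34.11517333984375), (102.39759063720703, 262.4979248046875), 38.199344635009766)
[[ 372.4035    105.5977  ]
 [ 534.73206  -100.689964]
 [ 615.20264   -37.367355]
 [ 452.87408   168.92032 ]]
tab 323 [ 0.52553878 -0.00643516  0.1176715 ] [0.11662815 0.11793351 0.1189041 ]
((525.037109375, -6.771978378295898), (31.183265686035156, 10.993640899658203), 35.74124526977539)
knob [ 0.55460548 -0.04051418  0.08034732]
wrist guard_tab 0.86 [ 0.5273 -0.009   0.1169]
wrist knob_grip 0.46 [ 0.5463 -0.0303  0.0702]
wrist mark 0.56 [ 0.5706 -0.0205  0.0577]
top panel z nan ((0.0, 0.0), (0.0, 0.0), 0.0)
[[0. 0.]
 [0. 0.]
 [0. 0.]
 [0. 0.]]
tab 0 0 0
list index out of range
  return _methods._mean(a, axis=axis, dtype=dtype,
  ret = ret.dtype.type(ret / rcount)
```

```bash
python3 -m jog '[[0.6,0.0288,0.0025,0.05,0,0,-2.3],[0.5,0.0288,0.0025,0.1,0,0,-2.3],[0.5,0.0288,0.0025,0.14,0,0,-2.3],[0.5,0.0288,0.0025,0.17,0,0,-2.3],[0.5,0.0288,0.0025,0.185,0,0,-2.3],[0.5,0.0288,0.0025,0.1965,0,0,-2.3],[0.5,0.0288,0.0025,0.1965,0,0,-2.3],[0,0.0288,0.0025,0.1965,0,0,-2.3],[0,0.0288,0.0025,0.1965,0,0,-2.3],[0,0.0288,0.0025,0.1965,0,0,-2.3],[0,0.0288,0.0025,0.1965,0,0,-2.3],[0,0.0288,0.0025,0.1965,0,0,-2.3]]'
```

```text
time_s: 4.8
position: [0.5257, -0.0064, 0.1044]
tcp_rot: [[0.787, 0.617, 0.001], [0.617, -0.787, -0.0], [0.001, 0.001, -1.0]]
force: [-0.3, -0.8, 1.6]
opening: 0.139
grasp_force: 30.0
```

The tab is gripped: the opening matches its 12 mm. Sliding along tool -y.

```bash
python3 -m jog '[[0,0,-0.01,0,0,0,0],[0,0,-0.02,0,0,0,0],[0,0,-0.03,0,0,0,0],[0,0,-0.04,0,0,0,0],[0,0,-0.05,0,0,0,0],[0,0,-0.06,0,0,0,0],[0,0,-0.07,0,0,0,0],[0,0,-0.078,0,0,0,0],[0,0,-0.084,0,0,0,0],[0,0,-0.084,0,0,0,0],[0,0,-0.084,0,0,0,0]]'
```

```text
time_s: 6.18
position: [0.4734, 0.0611, 0.1044]
tcp_rot: [[0.787, 0.617, 0.001], [0.617, -0.787, 0.001], [0.001, -0.001, -1.0]]
force: [1.7, 2.5, 6.5]
opening: 0.137
grasp_force: 30.0
```

```bash
python3 -m jog '[[0.5,0,0,0,0,0,0],[0.5,0,0,0,0,0,0],[0.5,0,0,-0.02,0,0,0],[0.5,0,0,-0.06,0,0,0],[0.5,-0.03,0.05,-0.12,0,0,0],[0.5,-0.03,0.1164,-0.12,0,0,0],[0.5,-0.03,0.1164,-0.12,0,0,0],[0.5,-0.03,0.1164,-0.12,0,0,0],[0.5,-0.03,0.1164,-0.12,0,0,0]]'
python3 - <<'E'
from h import *
im,d,W=cloud('wrist'); cv2.imwrite('pics/d.png',im); np.save('W.npy',W)
s=bot.read_state();print(s['position'])
tips('wrist',['guard_tab','pointer','mark','knob_grip'])
cv2.imwrite('pics/e.png',cv2.resize(im[60:210,180:380],(800,600),interpolation=cv2.INTER_CUBIC))
E
```

```text
time_s: 7.3
position: [0.5197, -0.0487, 0.2227]
tcp_rot: [[0.786, 0.618, -0.004], [0.618, -0.786, 0.002], [-0.002, -0.004, -1.0]]
force: [-0.8, 0.0, 0.5]
opening: 0.504
grasp_force: 0.0
[ 0.51986016 -0.04856875  0.22285135]
wrist guard_tab 0.83 [0.4742 0.0606 0.1169]
wrist pointer 0.84 [ 0.5201 -0.0152  0.0555]
wrist mark 0.6 [ 0.57   -0.0212  0.0549]
wrist knob_grip 0.66 [ 0.5497 -0.0322  0.0712]
```

View pics/d.png

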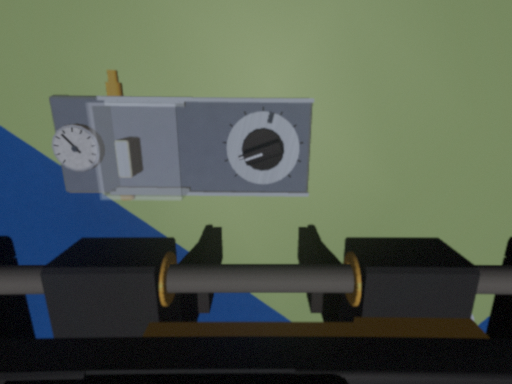

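View pics/e.png

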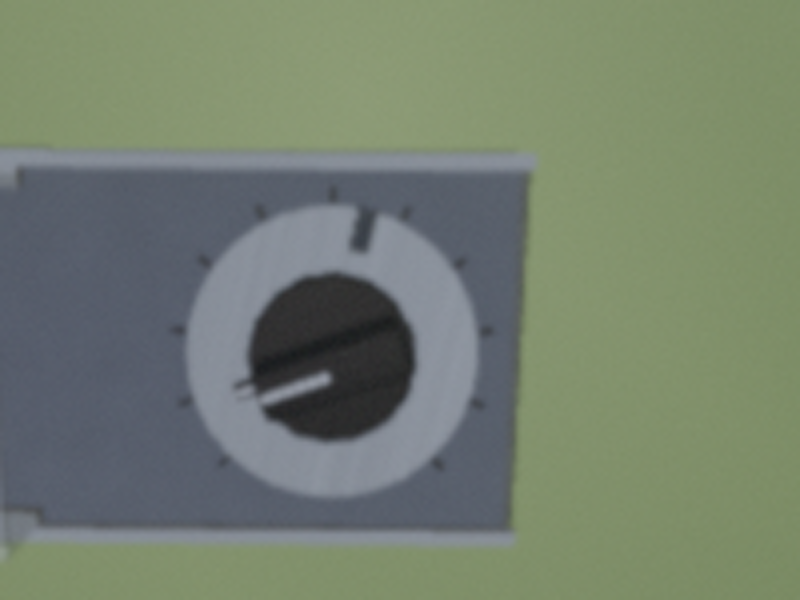

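The crop shows the ring centre at (332,351), the lug from (369,208) to (359,250), and the white line from (330,377) to (262,402). I'll project these to get angles.

Run:
```python
from h import *
i=viewer.camera_info('wrist');T=np.linalg.inv(i['world_to_cam']);K=np.array([[i['fx'],0,i['cx']],[0,i['fy'],i['cy']],[0,0,1.]])
def px(u,v,z):
    p=cv2.undistortPoints(np.array([[[180+(u-1.5)/4,60+(v-1.5)/4]]]),K,np.array(i['dist_coeffs'])).ravel()
    r=T[:3,:3]@[*p,1]; return (T[:3,3]+r*(z-T[2,3])/r[2])[:2]
A=lambda v:np.degrees(np.arctan2(v[1],v[0]))
c=px(332,351,.0515);print('ring centre',c)
lo,li=px(369,208,.0565),px(359,250,.0565);print('lug',lo-c,li-c,A((lo+li)/2-c),np.hypot(*(lo-c)),np.hypot(*(li-c)),A(lo-li))
a,b=px(330,377,.082),px(262,402,.082);print('line',a,b,A(b-a),A(b-c),np.hypot(*(a-c)))
W=np.load('W.npy');m=(np.hypot(W[...,0]-c[0],W[...,1]-c[1])<.025)&(W[...,2]>.074);P=W[m]
r=cv2.minAreaRect(P[:,:2].astype(np.float32)*1000);print('bar',m.sum(),P.mean(0),np.percentile(P[:,2],[10,50,90]),r)
# ring centre by depth/brightness ellipse
q=(np.hypot(W[...,0]-c[0],W[...,1]-c[1])<.05)
s=bot.read_state();print(s['position'],np.round(s['joint_positions'],1))
```

```text
ring centre [ 0.54705379 -0.03184202]
lug [0.03412833 0.01534037] [0.02463896 0.01090931] 24.068962936763 0.037417509722437105 0.02694608460191967 25.030188491832998
line [ 0.54524522 -0.03241843] [ 0.53040598 -0.0233547 ] 148.5836391813396 152.98677275253823 0.0018981954964200959
bar 20390 [ 0.54412378 -0.03568859  0.30584912] [0.29707583 0.31512853 0.32422322] ((545.5946655273438, -33.229732513427734), (20.142475128173828, 49.88084411621094), 43.79300308227539)
[ 0.52110271 -0.04921211  0.22368244] [-17.6  23.2  97.2   0.   59.7  34.1]
```

```bash
python3 -m jog '[[0.5,0.01,0.005,0,0,0,-10],[0.5,0.02,0.01,0,0,0,-20],[0.5,0.03,0.02,0,0,0,-30],[0.5,0.041,0.029,0,0,0,-40],[0.5,0.041,0.029,0,0,0,-50],[0.5,0.041,0.029,0,0,0,-60],[0.5,0.041,0.029,0,0,0,-70],[0.5,0.041,0.029,0,0,0,-80],[0.5,0.041,0.029,0,0,0,-90],[0.5,0.041,0.029,0,0,0,-100],[0.5,0.041,0.029,0,0,0,-110.4],[0.5,0.041,0.029,0,0,0,-110.4],[0.5,0.041,0.029,0,0,0,-110.4],[0.5,0.041,0.029,0,0,0,-110.4],[0.5,0.041,0.029,0,0,0,-110.4]]'
python3 - <<'E'
from h import *
im,d,W=cloud('wrist'); np.save('W.npy',W); cv2.imwrite('pics/f0.png',im)
s=bot.read_state();print(s['position'],np.round(s['joint_positions'],1))
tips('wrist',['guard_tab','pointer','mark','knob_grip'])
i=viewer.camera_info('wrist');w=np.array(i['world_to_cam']);K=np.array([[i['fx'],0,i['cx']],[0,i['fy'],i['cy']],[0,0,1.]])
p=cv2.projectPoints(np.array([[.5455,-.031,.0515]]),cv2.Rodrigues(w[:3,:3])[0],w[:3,3],K,np.array(i['dist_coeffs']))[0].ravel();print('knob px',p)
u,v=int(p[0])-100,max(0,int(p[1])-75);print('crop',u,v)
cv2.imwrite('pics/f.png',cv2.resize(im[v:v+150,u:u+200],(800,600),interpolation=cv2.INTER_CUBIC))
E
```

```text
time_s: 9.43
position: [0.5719, -0.0477, 0.224]
tcp_rot: [[-0.853, 0.522, -0.0], [0.522, 0.853, 0.0], [0.0, 0.0, -1.0]]
force: [0.1, -1.1, 0.1]
opening: 0.502
grasp_force: 0.0
[ 0.57195125 -0.04771071  0.22403155] [-15.9  26.9  90.2  -0.   62.9 -74.4]
wrist guard_tab 0.62 [0.4738 0.0626 0.1143]
wrist pointer 0.74 [ 0.5194 -0.0146  0.056 ]
wrist mark 0.88 [ 0.5712 -0.0187  0.0564]
wrist mark 0.71 [ 0.5492 -0.0316  0.0713]
wrist knob_grip 0.62 [ 0.5464 -0.0305  0.0706]
knob px [260.03196044 147.70733542]
crop 160 72
```

View pics/f.png

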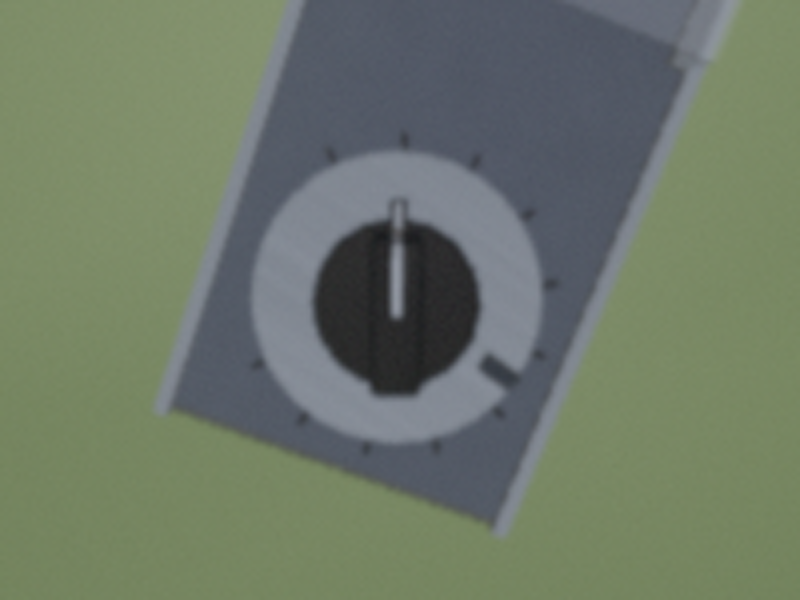

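The bar is straight up in this view: line from (397,318) to (397,240), ring centre (397,297), lug inner (484,363) and outer (512,384).

Run:
```python
from h import *
i=viewer.camera_info('wrist');T=np.linalg.inv(i['world_to_cam']);K=np.array([[i['fx'],0,i['cx']],[0,i['fy'],i['cy']],[0,0,1.]])
def px(u,v,z):
    p=cv2.undistortPoints(np.array([[[160+(u-1.5)/4,72+(v-1.5)/4]]]),K,np.array(i['dist_coeffs'])).ravel()
    r=T[:3,:3]@[*p,1]; return (T[:3,3]+r*(z-T[2,3])/r[2])[:2]
A=lambda v:np.degrees(np.arctan2(v[1],v[0]))
c=px(397,297,.0515);print('centre',c)
lo,li=px(512,384,.0565),px(484,363,.0565);print('lug',A((lo+li)/2-c),np.hypot(*(lo-c)),np.hypot(*(li-c)),A(lo-li))
a,b=px(397,318,.082),px(397,240,.082);t=px(399,202,.058);print('line',A(b-a),A(b-c),A(t-c),np.hypot(*(a-c)),np.hypot(*(t-c)))
W=np.load('W.npy');q=np.hypot(W[...,0]-c[0],W[...,1]-c[1])<.02
print('bar z',np.percentile(W[q&(W[...,2]>.07)&(W[...,2]<.1)][:,2],[10,50,90]))
s=bot.read_state();print(s['position'],'to go world',c-s['position'][:2],'tool',s['tcp_rot'].T[:2,:2]@(c-s['position'][:2]) if hasattr(s['tcp_rot'],'T') else 0)
```

```text
centre [ 0.54323387 -0.03103479]
lug 22.44142520008349 0.03746549609812262 0.028133965236682875 21.717378979052814
line 148.520205313109 148.29957047078634 147.3204789540314 0.0007916555997412065 0.02464445297438212
bar z [0.08053862 0.08179097 0.08273569]
[ 0.57196451 -0.04774843  0.22405134] to go world [-0.02873065  0.01671365] tool [ 0.03323039 -0.00073284]
```

```bash
python3 -m jog '[[0.5,0.032,0,0.03,0,0,0],[0.5,0.032,0,0.08,0,0,0],[0.5,0.032,0,0.12,0,0,0],[0.5,0.032,0,0.14,0,0,0],[0.5,0.032,0,0.151,0,0,0],[0.5,0.032,0,0.151,0,0,0],[0.5,0.032,0,0.151,0,0,0],[0,0.032,0,0.151,0,0,0],[0,0.032,0,0.151,0,0,0],[0,0.032,0,0.151,0,0,0],[0,0.032,0,0.151,0,0,0]]'
```

```text
time_s: 11.05
position: [0.5443, -0.0319, 0.0733]
tcp_rot: [[-0.854, 0.52, -0.001], [0.52, 0.854, -0.002], [-0.0, -0.002, -1.0]]
force: [0.1, -0.4, 1.8]
opening: 0.146
grasp_force: 30.0
```

```bash
python3 -m jog '[[0,0,0,0,0,0,8],[0,0,0,0,0,0,16],[0,0,0,0,0,0,25],[0,0,0,0,0,0,34],[0,0,0,0,0,0,43],[0,0,0,0,0,0,52],[0,0,0,0,0,0,61],[0,0,0,0,0,0,70],[0,0,0,0,0,0,79],[0,0,0,0,0,0,88],[0,0,0,0,0,0,97],[0,0,0,0,0,0,106],[0,0,0,0,0,0,114],[0,0,0,0,0,0,120],[0,0,0,0,0,0,125],[0,0,0,0,0,0,125],[0,0,0,0,0,0,125],[0,0,0,0,0,0,125]]'
```

```text
time_s: 13.3
position: [0.5448, -0.0319, 0.0733]
tcp_rot: [[0.916, 0.401, 0.0], [0.401, -0.916, -0.001], [-0.0, 0.001, -1.0]]
force: [-1.6, -5.4, 2.0]
opening: 0.147
grasp_force: 30.0
```

Release, rise, and look again along the bar.

```bash
python3 -m jog '[[0.5,0,0,0,0,0,0],[0.5,0,0,0,0,0,0],[0.5,0,0,-0.03,0,0,0],[0.5,0,0,-0.08,0,0,0],[0.5,-0.032,0,-0.13,0,0,0],[0.5,-0.032,0,-0.15,0,0,0],[0.5,-0.032,0,-0.15,0,0,0],[0.5,-0.032,0,-0.15,0,0,0],[0.5,-0.032,0,-0.15,0,0,0],[0.5,-0.032,0,-0.15,0,0,0]]'
python3 - <<'E'
from h import *
im,d,W=cloud('wrist'); np.save('W.npy',W)
s=bot.read_state();print(s['position'],np.round(s['joint_positions'],1))
tips('wrist',['guard_tab','pointer','mark'])
i=viewer.camera_info('wrist');w=np.array(i['world_to_cam']);K=np.array([[i['fx'],0,i['cx']],[0,i['fy'],i['cy']],[0,0,1.]])
p=cv2.projectPoints(np.array([[.5445,-.031,.0515]]),cv2.Rodrigues(w[:3,:3])[0],w[:3,3],K,np.array(i['dist_coeffs']))[0].ravel();print('knob px',p)
u,v=int(p[0])-100,max(0,int(p[1])-75);print('crop',u,v)
cv2.imwrite('pics/g.png',cv2.resize(im[v:v+150,u:u+200],(800,600),interpolation=cv2.INTER_CUBIC))
E
```

```text
time_s: 14.55
position: [0.5149, -0.0436, 0.2219]
tcp_rot: [[0.917, 0.4, -0.002], [0.4, -0.917, 0.001], [-0.002, -0.002, -1.0]]
force: [0.0, -0.3, 0.5]
opening: 0.499
grasp_force: 0.0
[ 0.51504845 -0.04364088  0.22211529] [-17.2  22.9  98.1   0.   59.1  49.2]
wrist guard_tab 0.57 [0.475  0.0611 0.1152]
wrist pointer 0.57 [ 0.5688 -0.0181  0.0551]
wrist mark 0.64 [ 0.573  -0.0184  0.0576]
knob px [260.16425758 146.67040302]
crop 160 71
```

View pics/g.png

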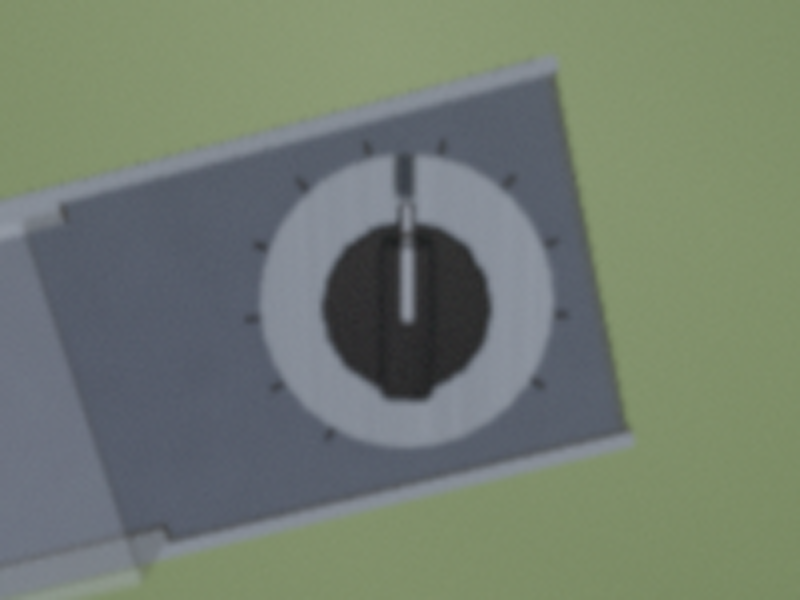

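The pointer line and nose (406,205) sit on the lug (403,175), about 2° or under 1 mm off, so that's good. Now back to the tab.

```bash
python3 -m jog '[[0.5,0.0036,-0.05,0,0,0,-7],[0.5,0.0036,-0.1127,0.02,0,0,-14.6],[0.5,0.0036,-0.1127,0.05,0,0,-14.6],[0.5,0.0036,-0.1127,0.08,0,0,-14.6],[0.5,0.0036,-0.1127,0.1,0,0,-14.6],[0.5,0.0036,-0.1127,0.118,0,0,-14.6],[0.5,0.0036,-0.1127,0.118,0,0,-14.6],[0.5,0.0036,-0.1127,0.118,0,0,-14.6],[0,0.0036,-0.1127,0.118,0,0,-14.6],[0,0.0036,-0.1127,0.118,0,0,-14.6],[0,0.0036,-0.1127,0.118,0,0,-14.6],[0,0.0036,-0.1127,0.118,0,0,-14.6]]'
```

```text
time_s: 16.25
position: [0.4736, 0.061, 0.1052]
tcp_rot: [[0.786, 0.618, 0.0], [0.618, -0.786, 0.0], [0.0, 0.0, -1.0]]
force: [1.1, -0.2, 1.8]
opening: 0.134
grasp_force: 30.1
```

```bash
python3 -m jog '[[0,0,0.01,0,0,0,0],[0,0,0.02,0,0,0,0],[0,0,0.03,0,0,0,0],[0,0,0.04,0,0,0,0],[0,0,0.05,0,0,0,0],[0,0,0.06,0,0,0,0],[0,0,0.07,0,0,0,0],[0,0,0.08,0,0,0,0],[0,0,0.09,0,0,0,0],[0,0,0.1,0,0,0,0],[0,0,0.107,0,0,0,0],[0,0,0.111,0,0,0,0],[0,0,0.113,0,0,0,0],[0,0,0.113,0,0,0,0],[0,0,0.113,0,0,0,0]]'
```

```text
time_s: 18.12
position: [0.5435, -0.0292, 0.1052]
tcp_rot: [[0.786, 0.618, -0.0], [0.618, -0.786, -0.001], [-0.001, 0.001, -1.0]]
force: [-2.6, -1.9, 5.1]
opening: 0.134
grasp_force: 30.0
```

```bash
python3 -m jog '[[0,0,0.001,0,0,0,0],[0,0,0.002,0,0,0,0],[0,0,0.003,0,0,0,0],[0,0,0.003,0,0,0,0],[0,0,0.003,0,0,0,0]]'
```

```text
time_s: 18.75
position: [0.5449, -0.031, 0.1052]
tcp_rot: [[0.786, 0.618, -0.001], [0.618, -0.786, -0.0], [-0.001, -0.0, -1.0]]
force: [-2.2, -0.6, 4.9]
opening: 0.131
grasp_force: 30.0
```

```bash
python3 -m jog '[[0,0,0.001,0,0,0,0],[0,0,0.002,0,0,0,0],[0,0,0.003,0,0,0,0],[0,0,0.003,0,0,0,0],[0,0,0.003,0,0,0,0]]'
```

```text
time_s: 19.38
position: [0.5453, -0.0316, 0.1052]
tcp_rot: [[0.787, 0.617, -0.004], [0.617, -0.787, 0.002], [-0.002, -0.004, -1.0]]
force: [-4.6, 4.8, 9.1]
opening: 0.135
grasp_force: 30.0
```

The guard has stopped: 0.7 mm moved of 3 mm commanded, and the force is rising. Release, retreat and check.

```bash
python3 -m jog '[[0.5,0,0,0,0,0,0],[0.5,0,0,0,0,0,0],[0.5,0,0,0,0,0,0],[0.5,0,0,-0.03,0,0,0],[0.5,0,0,-0.08,0,0,0],[0.5,-0.03,0,-0.12,0,0,0],[0.5,-0.03,0,-0.12,0,0,0],[0.5,-0.03,0,-0.12,0,0,0],[0.5,-0.03,0,-0.12,0,0,0]]'
python3 - <<'E'
from h import *
im,d,W=cloud('wrist')
m=(d>0)&(np.hypot(W[...,0]-.545,W[...,1]+.031)<.06)&(abs(W[...,2]-.1175)<.005)
print('tab',np.median(W[m],0),cv2.minAreaRect(W[m][:,:2].astype(np.float32)*1000)); tips('wrist',['guard_tab','pointer','mark'])
cv2.imwrite('pics/k.png',cv2.resize(im[60:210,160:360],(800,600),interpolation=cv2.INTER_CUBIC))
E
```

```text
time_s: 20.5
position: [0.5231, -0.0508, 0.2236]
tcp_rot: [[0.786, 0.618, -0.002], [0.618, -0.786, 0.001], [-0.001, -0.002, -1.0]]
force: [-0.3, 0.8, 0.1]
opening: 0.496
grasp_force: 0.0
tab [ 0.54467001 -0.03124174  0.11765475] ((543.9744262695312, -31.814624786376953), (31.98959732055664, 11.995599746704102), 37.871910095214844)
wrist guard_tab 0.64 [ 0.5462 -0.0336  0.1158]
```

View pics/k.png

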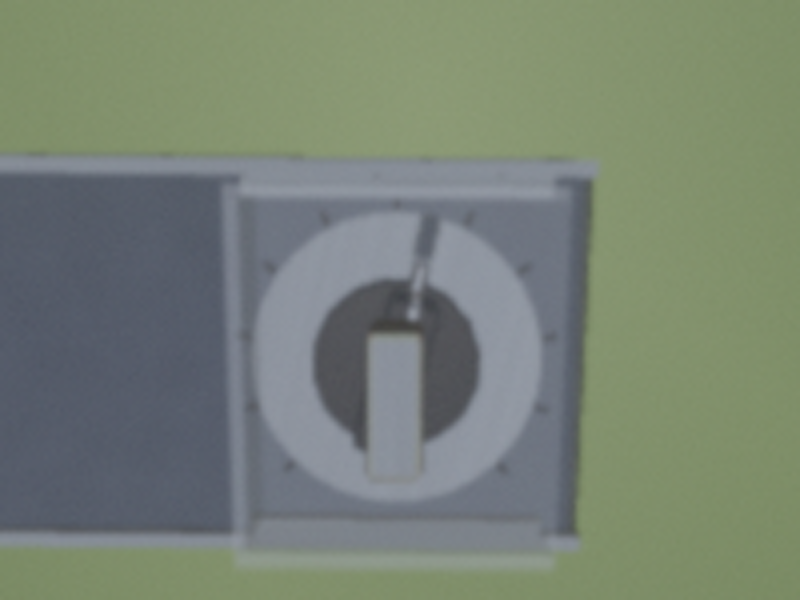

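The guard is home: its tab is centred over the knob axis at (395,400) in the crop. The pointer at (415,290) still lines up with the lug at (427,238). Handing in.

```bash
python3 -c "
from rig import workorder
print(workorder.hand_in())"
```

```text
the job is handed in; nothing more can be done
None
```

The job is handed in (verdict not shown): the guard was slid off, the knob's pointer set to within about 2° of the mark, and the guard pushed back against its stop, with the gripper open and clear and the jar, tin and loupe not approached.

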